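# Discard the one vial from the cluttered tray

### The job

One used glass vial has been left in the grey sorting tray, lying tight in a corner among the other things. Get it out of the tray, use it (held in the gripper) to push open the sprung flap in the top of the white glass-waste box, and let it drop inside so that the flap springs shut over it. Leave everything else in the tray, and do not knock over or push away the dropper bottle and the beaker that stand beside them.

Things in the scene. Friction and masses are not known exactly. Their poses are not given: they have to be found in the camera images.
- spent_vial: The target, the only vial in the tray: clear glass, black cap, 51 mm long, body 20 mm across (40 mm long), cap 17.6 mm across, 10 to 25 g. Origin at the centre of its bottom, z axis along it to the cap. It starts lying on the tray's floor along the tray's x, cap to the +x wall, in the left or right (+y or -y) corner there, side and cap 1 to 5 mm from the walls: no room for a finger between.
- vial_mid (a point): The middle of the vial's length, on its axis, 25.5 mm from the bottom. Pressed lightly on top (2 to 10 N) with a fingertip and stroked sideways, the vial rolls along under it, half as far as the finger travels.
- tray: Grey open sorting tray, fixed to the table, 240 mm (its x) by 220 mm (its y) outside, walls 5 mm thick and 40 mm high over the table, inner floor 5 mm over the table. Origin on the table under its centre.
- waste_box: White glass-waste box, fixed to the table, 120 mm (its x) by 155 mm (its y), 150 mm high, walls 4 mm, inner floor at 5 mm. Its top has an opening 90 mm (x) by 125 mm (y), centred, filled by the flap. Origin on the table under its centre; the hinge of the flap is on the +x side (away from the robot).
- mouth (a point): Centre of the opening, level with the box's top, 150 mm over the table.
- flap (a joint): Angle of the aluminium flap, rad: 0 shut (level, flush with the top of the box), positive as its free edge (on the -x side) swings down into the box, stop at 1.25. 86 mm from hinge to free edge, 121 mm wide; hinge line 44 mm from the mouth's centre to the box's +x, along its y. A spring shuts it: 2 to 8 N push it open; the vial's weight does not.
- eraser: White eraser in an olive card sleeve, 23 x 52 x 13 mm, origin at the centre of its underside; lies in the tray, in the other +x corner.
- clip_a: Black binder clip with wire handles, 34 x 32 x 34 mm, in the tray; origin at the centre of its underside.
- clip_b: Red binder clip with wire handles, 34 x 32 x 34 mm, in the tray; origin at the centre of its underside.
- loupe: Black loupe, 42 mm in diameter, 34 mm high, in the tray; origin at the centre of its underside.
- weight: Brass-coloured round weight with a knob, 49 mm in diameter, 49 mm high, in the tray; origin at the centre of its underside.
- tin: Round flat dark green tin, 64 mm in diameter, 23 mm high, in the tray; origin at the centre of its underside.
- dropper: Brown dropper bottle with a red rubber bulb, 52 mm in diameter, 139 mm high, standing loose beyond the gap between tray and box; origin at the centre of its underside. A bystander.
- glass_beaker: Small clear glass beaker, 53 x 59 mm, 67 mm high, standing loose on the robot's side of that gap; origin at the centre of its underside. A bystander.

How it is judged:
By the outcome, as a careful person would: the job done as asked, in the order asked, and still so for the second after the job is handed in, with the robot touching nothing.
It also fails if it takes over 67 s, if anything falls off the work surface, if the arm or the gripper's body presses on something with over 40 N, if the wrist force passes 120 N, or if a joint passes its speed limit or range.

### The arm

A 6-joint arm with a two-finger parallel gripper is mounted at the origin on a cart in front of the work surface, level with it; the furniture and walls round the work are solid. World frame = base frame: x ahead of the robot, y to its left, z up, the work surface at z = 0. Lengths are in m, angles in rad, forces in N, time in s.
With the tool pointing down it reaches from about 0.35 to 0.975 m from the base axis. Payload 4.9 kg.
Tool frame: the origin (TCP) lies at the very end of the fingers, on their centre line; the grasp point (between the pads) lies ctrl.grip_point_offset behind it (ctrl.grip_point_offset is the distance from the TCP to the grasp point, in m); z points along the fingers, y is the direction in which the jaws open and shut (so a half turn about z gives the same grasp; the last joint's range is limited). The gripper opens to 85 mm and grips with 20 to 120 N. Pads are 22 mm wide; open, the fingers measure 114 mm over their backs; the gripper's body (76 mm by 85 mm) begins 54 mm behind the grasp point. The pads swing forward as they close: fully open they stand 13 mm farther back than shut.
Start: joints at [1.193, 0.053, 1.613, -0, 1.476, -0.119], TCP at [0.16, 0.604, 0.195] pointing down, gripper open.
Joint ranges: [-3.01, 3.01], [-1.01, 2.22], [0.06, 2.58], [-1.02, 4.17], [0.09, 2.62], [-3.14, 3.14]. Speed limits (rad/s): [2.57, 2.57, 3.14, 3.14, 3.14, 3.14].

### API

Orientations are given as a rotation vector (axis times angle).
In Python, from station import ctrl gives the robot as it stands. The module is installed in compiled form; this text tells all that it offers.
- The arm moves only by the shell command python3 -m creep 'ROWS' [FORCE]. ROWS is JSON, a list of rows, each a list of 5 numbers: the closure in counts, from 0 (fully open) to 255 (shut), then the shift along the tool's x, y, z in mm, then the turn about the tool's z in rad. A call has 1 to 12 rows; each row is the pose to reach, as a shift and turn from the pose commanded when the call began, along the tool's axes at that moment; what a row does not reach only later rows make up. A row lasts 1/12 s, in which the tool goes at most 41.7 mm and 7.16 degrees, less where a joint would pass 70% of its speed; a pose out of reach is approached as far as the arm can. A call with a gripper value outside its range is refused whole. The fingers move at their own pace and stop on an object; FORCE is the grip in N (left out, the last holds). Time passes only in rows, so rows that repeat a pose let the fingers close. It gives the time, the measured TCP pose, the force and the opening at its end, in the units of the state.
- ctrl.get_obs(): the state, without advancing time (a new reading comes with each control period).
- ctrl.get_image(name): name is "scene" or "top"; returns the picture (400x640x3 uint8, red, green, blue); there is no depth.
- ctrl.calibration(name): a dict with "fx", "fy", "cx", "cy" (pixels), "R" (3x3) and "t" (3): a world point X has camera coordinates R X + t. Camera axes: x right, y down, z forward; pixel columns grow to the right and rows downward; lengths in m; the calibration is good to about 2 mm. A picture is of the moment at which its call begins. calibration takes no time and is no camera call.
- ctrl.finish_job(): hands the job in, once; it reports no verdict.
Trained networks look in the newest picture that a camera, given by its name, has taken for a name from the list of things; names that differ only in an ending like _2 or _b are one class to them, and where a whole thing is asked for, a point or a joint stands for the part that bears it (a point fixed in the world has none). Each returns a list of dicts, best first, with "conf" (0 to 1); they miss things now and then, are a little off and sometimes report something else, mostly with a low value. They report only what shows in the picture. A call takes as long as a camera call.
- ctrl.boxes_of(camera, label): "rect" ([left, top, width, height] in pixels, round what is visible of it).
- ctrl.outline_of(camera, label): "mask" (400x640 bool, what is visible of it) and "rect" ([left, top, width, height] in pixels, round what is visible of it).
The state is a dict: "t": time; "q": joint angles; "dq": joint speeds; "effort": joint torques, N m; "tool_pos": TCP position; "tool_rot": TCP orientation; "contact_force": force on the tool from outside, world axes, zero at the start; "wrist_torque": the same for the moment, N m; "opening": finger opening in m.
Only numpy, scipy, OpenCV 4.12 (cv2) and the standard library are available. Lean on these libraries where they do the work, as an engineer would, in place of code of your own. Each camera call takes 0.05 s, during which the arm holds its last target. There are 200 camera calls.

## Working session

There is one attempt and no reset: what is moved stays moved. The work goes in short steps, Python scripts to look and compute and a shell command to move; the robot and the scene stay as the last step left them, time stands still between calls to the robot, and variables do not carry over. Pictures are saved under pics/ and viewed, about 8 in all and at most 12, crops included, and the job is handed in when it is done.

```bash
mkdir -p pics; cat > h.py <<'E'
from station import ctrl
import numpy as np, cv2
from scipy.spatial.transform import Rotation as Ro
def ray(cam,u,v,z):
    c=ctrl.calibration(cam);R=np.array(c["R"]);t=np.array(c["t"])
    d=R.T@np.array([(u-c["cx"])/c["fx"],(v-c["cy"])/c["fy"],1]);o=-R.T@t
    return o+d*(z-o[2])/d[2]
def px(cam,X):
    c=ctrl.calibration(cam);p=np.array(c["R"])@np.array(X)+np.array(c["t"])
    return np.array([c["fx"]*p[0]/p[2]+c["cx"],c["fy"]*p[1]/p[2]+c["cy"]])
def save(cam,name):
    im=ctrl.get_image(cam);cv2.imwrite("pics/"+name,im[:,:,::-1]);return im
E
python3 - <<'E'
from h import *
np.set_printoptions(precision=4,suppress=True)
for c in("top","scene"):
    save(c,c+"0.png");k=ctrl.calibration(c);print(c,k["fx"],-np.array(k["R"]).T@k["t"],np.array(k["R"]))
Z={"spent_vial":.015,"tray":.04,"waste_box":.15,"flap":.15,"eraser":.018,"clip_a":.03,"loupe":.039,"weight":.04,"tin":.028,"dropper":.1,"glass_beaker":.067}
for n,z in Z.items():
    for r in ctrl.outline_of("top",n)[:2]:
        m=r["mask"].astype(np.uint8);(cx,cy),wh,a=cv2.minAreaRect(cv2.findNonZero(m))
        q=cv2.boxPoints(((cx,cy),wh,a))
        print(n,round(r["conf"],2),r["rect"],ray("top",cx,cy,z)[:2],[ray("top",*p,z)[:2].round(3).tolist() for p in q])
o=ctrl.get_obs();print(o,ctrl.grip_point_offset)
print(Ro.from_rotvec(o["tool_rot"]).as_matrix())
E
```

```text
top 492.9872663279377 [0.2697 0.0164 1.2194] [[ 0.1604 -0.987   0.005 ]
 [-0.961  -0.1573 -0.2275]
 [ 0.2253  0.0317 -0.9738]]
scene 469.19372107930747 [ 0.0784 -0.4388  0.8537] [[ 0.7179 -0.6962  0.0057]
 [-0.5167 -0.5382 -0.6658]
 [ 0.4666  0.475  -0.7461]]
spent_vial 0.72 [326.6, 247.6, 17.9, 17.3] [ 0.4091 -0.0265] [[0.404, -0.001], [0.435, -0.023], [0.414, -0.052], [0.383, -0.03]]
spent_vial 0.64 [402.0, 190.1, 12.6, 20.6] [ 0.5715 -0.1875] [[0.597, -0.173], [0.6, -0.196], [0.547, -0.202], [0.543, -0.179]]
tray 0.82 [315.6, 175.9, 103.6, 107.1] [ 0.4796 -0.0961] [[0.359, 0.018], [0.605, 0.018], [0.605, -0.215], [0.361, -0.205]]
waste_box 0.72 [172.2, 158.7, 79.8, 67.0] [0.4812 0.2761] [[0.536, 0.379], [0.571, 0.209], [0.428, 0.176], [0.394, 0.341]]
flap 0.69 [179.3, 167.1, 56.5, 37.8] [0.4952 0.2864] [[0.527, 0.358], [0.552, 0.236], [0.464, 0.216], [0.44, 0.335]]
eraser 0.76 [328.5, 187.5, 12.2, 21.6] [ 0.5438 -0.0058] [[0.519, 0.006], [0.569, 0.005], [0.569, -0.017], [0.518, -0.017]]
eraser 0.51 [169.8, 156.5, 77.9, 70.4] [0.5086 0.3079] [[0.57, 0.424], [0.611, 0.233], [0.449, 
[... 735 characters left out ...]
 0.091], [0.332, 0.141]]
glass_beaker 0.54 [328.7, 186.1, 10.7, 22.4] [ 0.5328 -0.0046] [[0.508, 0.006], [0.557, 0.007], [0.558, -0.015], [0.509, -0.016]]
{'t': 0.65, 'q': array([ 1.193 ,  0.0527,  1.6129, -0.    ,  1.476 , -0.119 ]), 'dq': array([-0.0007,  0.0015, -0.002 ,  0.0001,  0.0017, -0.0004]), 'effort': array([  0.0002, -39.3485, -37.0314,  -0.0001,   0.0006,  -0.    ]), 'tool_pos': array([0.1599, 0.6042, 0.1953]), 'tool_rot': array([ 0.4053,  3.1153, -0.    ]), 'contact_force': array([ 0.807 ,  0.337 , -0.3299]), 'wrist_torque': array([-0.029 , -0.0279,  0.0593]), 'opening': 0.0857399732694964} 0.0187
[[-0.9667  0.2559  0.    ]
 [ 0.2559  0.9667 -0.    ]
 [-0.     -0.     -1.    ]]
```

View pics/top0.png

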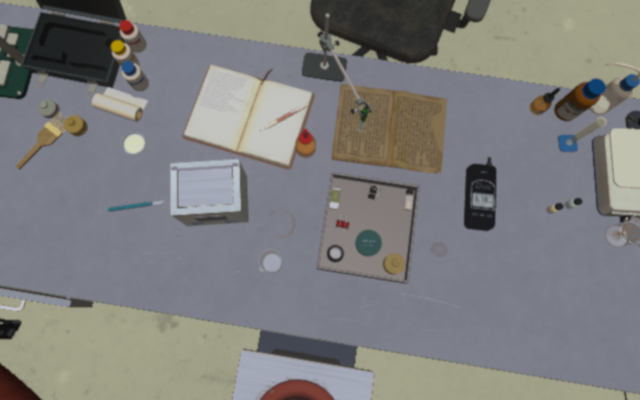

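View pics/scene0.png

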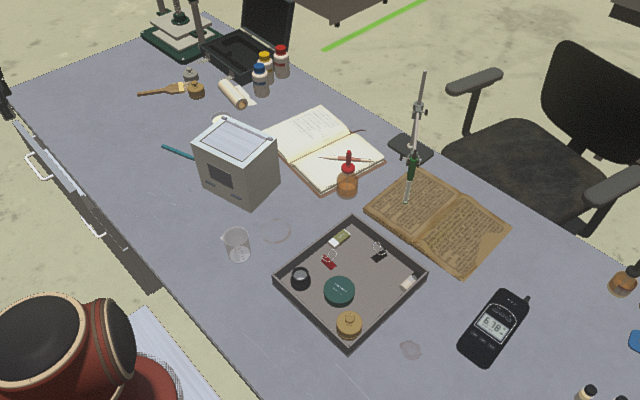

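The top view shows the tray at about (367,228), with the vial in its right far corner at (409,200) and the eraser in the left corner at (335,198). The box is at (207,191), the dropper at (306,142) and the beaker at (271,262). The scene view agrees, with the vial at (408,283).

```bash
python3 - <<'E'
from h import *
np.set_printoptions(precision=4,suppress=True)
from scipy.optimize import least_squares
# fit tray / box poses by silhouette hull IoU in both cameras
from scipy.optimize import minimize
def fit(label,dims,h,x0):
    ms={}
    for c in("top","scene"):
        ctrl.get_image(c);r=ctrl.outline_of(c,label)
        if r: 
            m=r[0]["mask"].astype(np.uint8);print(label,c,r[0]["conf"],r[0]["rect"]);ms[c]=m
    def cost(p):
        s=0
        for c,m in ms.items():
            P=[]
            for sx in(-1,1):
                for sy in(-1,1):
                    a=np.array([sx*dims[0]/2,sy*dims[1]/2]);co,si=np.cos(p[2]),np.sin(p[2])
                    xy=np.array([co*a[0]-si*a[1],si*a[0]+co*a[1]])+p[:2]
                    for z in(0,h):P.append(px(c,[*xy,z]))
            hu=cv2.convexHull(np.array(P,np.float32))
            S=4;g=np.zeros((400*S,640*S),np.uint8)
            cv2.fillConvexPoly(g,np.round(((hu+.5)*S-.5)*16).astype(np.int32),1,shift=4)
            M=cv2.resize(cv2.convexHull and m,None,fx=S,fy=S,interpolation=cv2.INTER_NEAREST)
            s+=1-(g&M).sum()/(g|M).sum()
        return s
    r=minimize(cost,x0,method="Nelder-Mead",options=dict(initial_simplex=[x0]+[np.add(x0,d) for d in([.02,0,0],[0,.02,0],[0,0,.1])],xatol=1e-4,fatol=1e-5))
    print(label,r.x,r.fun);return r.x
T=fit("tray",(.24,.22),.04,[.48,-.096,0.0]);B=fit("waste_box",(.12,.155),.15,[.485,.28,-.2])
def draw(im,c,S,off,p,dims,z):
    co,si=np.cos(p[2]),np.sin(p[2]);Q=[]
    for sx,sy in((-1,-1),(-1,1),(1,1),(1,-1)):
        a=[sx*dims[0]/2,sy*dims[1]/2];Q.append((px(c,[co*a[0]-si*a[1]+p[0],si*a[0]+co*a[1]+p[1],z])+.5-off)*S)
    cv2.polylines(im,[np.round(Q).astype(np.int32)],True,(0,0,255),1)
for c,(x,y,w,h),S in(("top",(160,150,265,135),3),("scene",(265,205,170,150),4)):
    im=ctrl.get_image(c)[y:y+h,x:x+w,::-1].copy();im=cv2.resize(im,None,fx=S,fy=S,interpolation=cv2.INTER_CUBIC)
    for z,d in((.04,(.24,.22)),(.04,(.23,.21)),(.005,(.23,.21))):draw(im,c,S,(x,y),T,d,z)
    draw(im,c,S,(x,y),B,(.12,.155),.15);draw(im,c,S,(x,y),B,(.09,.125),.15)
    cv2.imwrite(f"pics/{c}1.png",im)
    for r in ctrl.outline_of(c,"spent_vial"):
        u=cv2.minAreaRect(cv2.findNonZero(r["mask"].astype(np.uint8)));print(c,round(r["conf"],2),r["rect"],[ray(c,*q,.015)[:2].round(4).tolist() for q in cv2.boxPoints(u)],ray(c,*u[0],.015))
E
```

```text
tray top 0.69 [315.3, 173.7, 105.0, 111.1]
tray scene 0.93 [269.9, 214.8, 159.4, 138.9]
tray [ 0.4844 -0.0961 -0.0005] 0.45171336067393075
waste_box top 0.69 [170.7, 158.5, 79.1, 68.2]
waste_box scene 0.92 [191.7, 117.2, 86.1, 94.5]
waste_box [0.493  0.287  0.2258] 0.05577265243382523
top 0.53 [403.8, 188.3, 11.2, 21.1] [[0.5429, -0.1745], [0.598, -0.1725], [0.5999, -0.1966], [0.5447, -0.1984]] [ 0.5712 -0.1855  0.015 ]
scene 0.69 [398.8, 269.6, 22.1, 22.3] [[0.5416, -0.1772], [0.601, -0.1771], [0.5978, -0.1947], [0.539, -0.1943]] [ 0.5694 -0.1859  0.015 ]
scene 0.44 [201.4, 121.5, 66.9, 41.7] [[0.5064, 0.4789], [0.6076, 0.5541], [0.6402, 0.3676], [0.5423, 0.3072]] [0.573  0.4234 0.015 ]
```

View pics/top1.png

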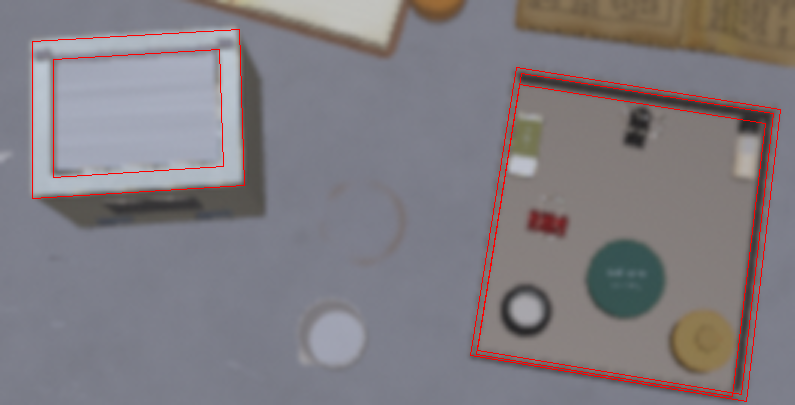

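View pics/scene1.png

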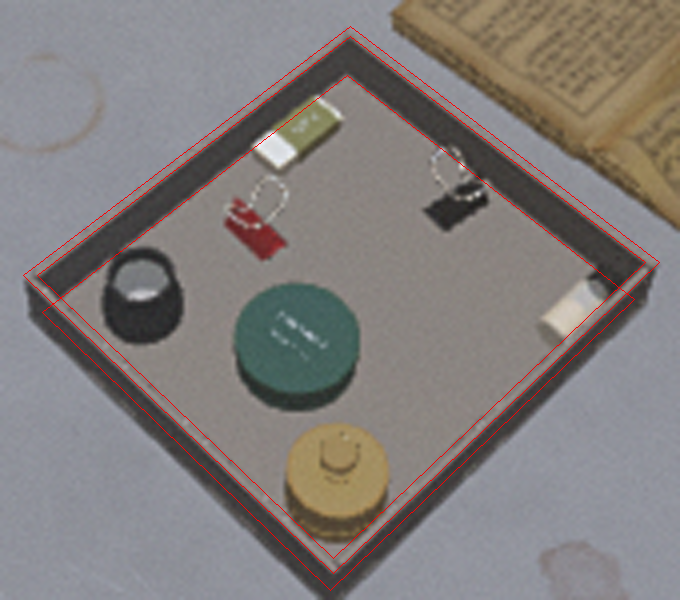

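The tray fit is yaw ≈ 0 with centre (0.484,-0.096), so the inner walls are at x=0.599 and y=-0.201. The vial mid is at about (0.571,-0.187), which is consistent with a 1–5 mm gap. The box is at (0.493,0.287) with yaw 0.226. The overlays lie on the edges in both views.

Plan:
1. Roll the vial with the closed fingers, jaws along x.
2. Grasp it with the jaws along y.

```bash
cat >> h.py <<'E'
def rel(X,jaw):
    "shift mm and turn to bring TCP to X with jaw axis at world angle jaw (deg, mod 180)"
    o=ctrl.get_obs();R=Ro.from_rotvec(o["tool_rot"]).as_matrix()
    s=R.T@(np.array(X)-o["tool_pos"])*1000
    a=np.degrees(np.arctan2(R[1,1],R[0,1]));d=(jaw-a+90)%180-90
    print("t",round(o["t"],2),"pos",o["tool_pos"].round(4),"jaw",a.round(2),"shift",s.round(1),"turn",round(-np.radians(d),4),"q1,q6",o["q"][[0,5]].round(2),"F",np.round(o["contact_force"],1),"open",round(o["opening"],4))
E
python3 -c "
from h import *
rel([.566,-.185,.10],0)"
```

```text
t 1.25 pos [0.1599 0.6042 0.1953] jaw 75.17 shift [-594.5 -659.    95.3] turn 1.312 q1,q6 [ 1.19 -0.12] F [0.1 0.2 0. ] open 0.0854
```

```bash
python3 -m creep '[[255,-594.5,-659,0,1.312],[255,-594.5,-659,0,1.312],[255,-594.5,-659,0,1.312],[255,-594.5,-659,0,1.312],[255,-594.5,-659,0,1.312],[255,-594.5,-659,0,1.312],[255,-594.5,-659,0,1.312],[255,-594.5,-659,0,1.312],[255,-594.5,-659,0,1.312],[255,-594.5,-659,0,1.312],[255,-594.5,-659,0,1.312],[255,-594.5,-659,0,1.312]]' 40; python3 -c "
from h import *
rel([.566,-.185,.10],0)"
```

```text
t: 2.25
tool_pos: [0.3892, 0.1577, 0.1958]
tool_rot: [2.223, 2.219, 0.002]
contact_force: [1.1, 1.0, 0.5]
opening: 0.0002
t 2.25 pos [0.3892 0.1577 0.1958] jaw -0.11 shift [-342.4  177.3   95.9] turn -0.002 q1,q6 [0.21 0.21] F [1.1 1.  0.5] open 0.0002
```

```bash
python3 -m creep '[[255,-342.4,177.3,0,0],[255,-342.4,177.3,0,0],[255,-342.4,177.3,0,0],[255,-342.4,177.3,0,0],[255,-342.4,177.3,40,0],[255,-342.4,177.3,80,0],[255,-342.4,177.3,110,0],[255,-342.4,177.3,130,0],[255,-342.4,177.3,140,0],[255,-342.4,177.3,145,0],[255,-342.4,177.3,145,0],[255,-342.4,177.3,145,0]]'; python3 -c "
from h import *
rel([.566,-.185,.026],0)
im=save('scene','s2.png');im=im[205:355,300:470,::-1];cv2.imwrite('pics/s2c.png',cv2.resize(im,None,fx=4,fy=4,interpolation=2))"
```

```text
t: 3.25
tool_pos: [0.5637, -0.184, 0.0454]
tool_rot: [-2.22, -2.213, 0.005]
contact_force: [-0.8, 0.9, 0.4]
opening: -0.0001
t 3.25 pos [ 0.5637 -0.184   0.0454] jaw -0.16 shift [-1.   2.5 19.4] turn -0.0028 q1,q6 [-0.44 -0.44] F [-0.8  0.9  0.4] open -0.0001
```

View pics/s2c.png

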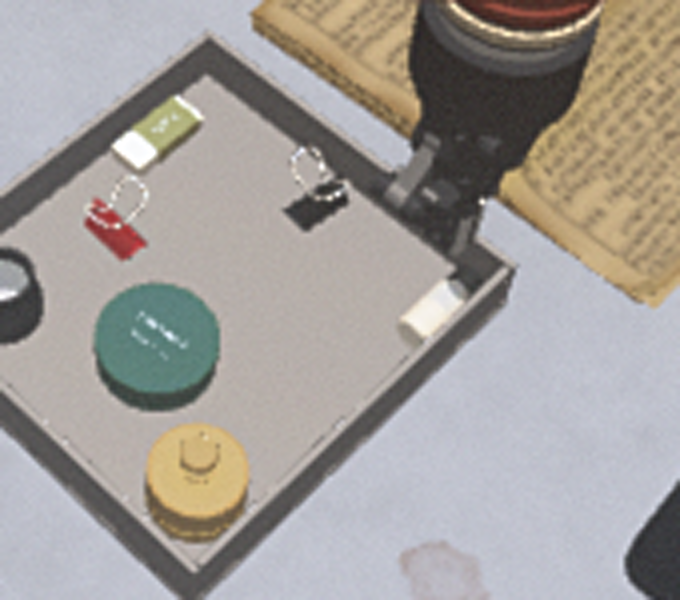

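The closed fingers hover just above and behind the vial (crop 435,310), clear of the walls. Next I descend to touch it.

```bash
python3 -m creep '[[255,-1,2,10,-0.003],[255,-1,2,16,-0.003],[255,-1,2,18,-0.003],[255,-1,2,18,-0.003],[255,-1,2,18,-0.003]]'; python3 -m creep '[[255,0,0,1,0],[255,0,0,1,0],[255,0,0,1,0]]';python3 -m creep '[[255,0,0,1,0],[255,0,0,1,0],[255,0,0,1,0]]'
```

```text
t: 3.72
tool_pos: [0.5682, -0.1833, 0.033]
tool_rot: [2.216, 2.225, 0.001]
contact_force: [0.4, 0.1, -0.1]
opening: 0.0
t: 3.97
tool_pos: [0.5682, -0.1838, 0.0317]
tool_rot: [2.217, 2.225, 0.0]
contact_force: [0.3, -0.6, 0.4]
opening: 0.0001
t: 4.22
tool_pos: [0.5679, -0.1838, 0.0302]
tool_rot: [-2.218, -2.225, 0.0]
contact_force: [0.7, 0.3, -1.1]
opening: 0.0001
```

```bash
python3 -m creep '[[255,0,0,3.5,0],[255,0,0,3.5,0],[255,0,0,3.5,0]]'; python3 -m creep '[[255,0,0,1,0],[255,0,0,1,0],[255,0,0,1,0]]';python3 -m creep '[[255,0,0,1,0],[255,0,0,1,0],[255,0,0,1,0]]'
```

```text
t: 4.47
tool_pos: [0.5677, -0.1837, 0.0263]
tool_rot: [-2.218, -2.224, 0.0]
contact_force: [0.1, 0.0, -0.9]
opening: 0.0002
t: 4.72
tool_pos: [0.568, -0.1838, 0.0258]
tool_rot: [-2.218, -2.225, 0.0]
contact_force: [0.9, -0.2, -0.4]
opening: -0.0001
t: 4.97
tool_pos: [0.5679, -0.1838, 0.0247]
tool_rot: [-2.218, -2.225, 0.0]
contact_force: [0.1, 0.6, -0.1]
opening: -0.0001
```

```bash
python3 -m creep '[[255,0,0,0.5,0],[255,0,0,0.5,0],[255,0,0,0.5,0]]'; python3 -m creep '[[255,0,0,0.5,0],[255,0,0,0.5,0],[255,0,0,0.5,0]]'
```

```text
t: 5.22
tool_pos: [0.568, -0.1838, 0.0243]
tool_rot: [-2.218, -2.225, 0.0]
contact_force: [-1.1, 0.6, 0.6]
opening: -0.0001
t: 5.47
tool_pos: [0.568, -0.1838, 0.0237]
tool_rot: [-2.218, -2.225, 0.0]
contact_force: [1.1, -0.3, 0.7]
opening: 0.0
```

```bash
python3 -m creep '[[255,0,0,0.5,0],[255,0,0,0.5,0],[255,0,0,0.5,0]]'; python3 -m creep '[[255,0,0,0.5,0],[255,0,0,0.5,0],[255,0,0,0.5,0]]'; python3 -c "
from h import *
rel([.566,-.185,.026],0)
print(px('scene',[.568,-.1838,.023])-[300,205])
im=save('scene','s3.png');im=im[245:320,360:460,::-1];cv2.imwrite('pics/s3c.png',cv2.resize(im,None,fx=7,fy=7,interpolation=2))"
```

```text
t: 5.72
tool_pos: [0.568, -0.1838, 0.0233]
tool_rot: [-2.218, -2.225, 0.0]
contact_force: [0.2, -0.5, -0.4]
opening: 0.0001
t: 5.97
tool_pos: [0.5679, -0.1838, 0.0227]
tool_rot: [-2.218, -2.225, 0.0]
contact_force: [0.0, 0.1, 0.5]
opening: 0.0002
t 5.97 pos [ 0.5679 -0.1838  0.0227] jaw 0.17 shift [-1.2 -2.  -3.3] turn 0.003 q1,q6 [-0.44 -0.44] F [0.  0.1 0.5] open 0.0002
[108.41719557  73.29645693]
```

View pics/s3c.png

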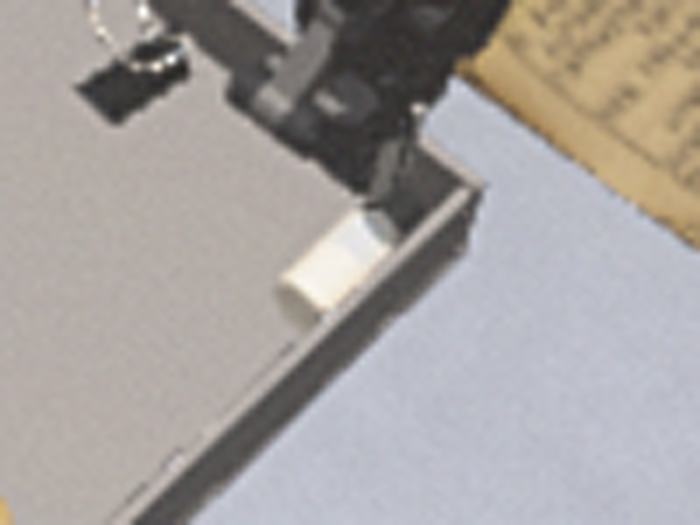

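The fingers appear to end at about crop (380,200), beyond the vial toward the cap, rather than at the projected TCP. I'll overlay the expected finger geometry in both cameras.

```bash
python3 - <<'E'
from h import *
np.set_printoptions(precision=4,suppress=True)
p=ctrl.get_obs()["tool_pos"];out=[]
for c,(x,y,w,h),S in(("top",(365,165,60,70),6),("scene",(360,215,85,100),6)):
    im=save(c,c+"4.png")[y:y+h,x:x+w,::-1];im=cv2.resize(im,None,fx=S,fy=S,interpolation=2)
    f=lambda X:tuple(np.round((px(c,X)+.5-[x,y])*S).astype(int).tolist())
    for z in(0,.02,.04,.06):
        cv2.polylines(im,[np.array([f(p+[a*.0145,b*.011,z]) for a,b in((-1,-1),(-1,1),(1,1),(1,-1))],np.int32)],True,(0,0,255) if z==0 else (0,255,255),1)
    out.append(cv2.copyMakeBorder(im,0,600-im.shape[0],0,0,cv2.BORDER_CONSTANT))
    ctrl.get_image(c)
    for r in ctrl.outline_of(c,"spent_vial")[:2]:print(c,r["conf"],r["rect"])
    print(px(c,p))
cv2.imwrite("pics/o4.png",np.hstack(out)[:,:800] if np.hstack(out).shape[1]>800 else np.hstack(out))
E
```

```text
[407.4872 199.9613]
scene 0.76 [398.6, 270.5, 21.2, 21.7]
scene 0.62 [269.6, 213.9, 159.9, 141.2]
[408.3885 278.3684]
```

View pics/o4.png

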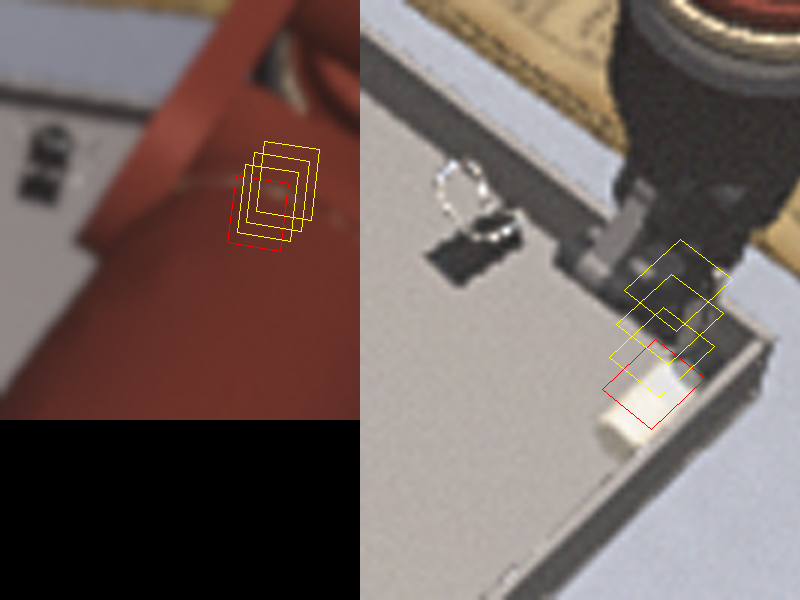

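The fingers show about 20 mm higher than the reported TCP, which agrees with no contact at z=0.023. The real tips seem to be set back, so I'll keep descending gently and let force decide.

```bash
for i in 1 2 3 4; do python3 -m creep '[[255,0,0,1,0],[255,0,0,1,0]]' | egrep 'pos|force'; done; python3 -c "
from h import *
o=ctrl.get_obs();print(o['q'],o['effort'])"
```

```text
tool_pos: [0.5679, -0.1838, 0.0216]
contact_force: [-0.2, -0.3, -0.0]
tool_pos: [0.5678, -0.1838, 0.0206]
contact_force: [0.0, 0.1, -0.7]
tool_pos: [0.5678, -0.1838, 0.0196]
contact_force: [-0.7, 0.2, -0.3]
tool_pos: [0.5679, -0.1838, 0.0186]
contact_force: [-0.5, -0.4, 0.8]
[-4.37641377e-01  1.58740498e-01  1.81070742e+00 -1.11065587e-05
  1.17242639e+00 -4.40636309e-01] [-8.48963420e-03 -3.96310687e+01 -3.27357745e+01  2.40515928e-04
 -2.49273190e-02 -3.58687953e-05]
```

```bash
for i in 1 2 3 4; do python3 -m creep '[[255,0,0,1,0],[255,0,0,1,0]]' | egrep 'pos|force'; done; python3 - <<'E'
from h import *
im=save("scene","s5.png");a=cv2.imread("pics/scene0.png")[:,:,::-1]
x,y,w,h=360,225,85,85
f=lambda i:cv2.resize(i[y:y+h,x:x+w,::-1],None,fx=4.6,fy=4.6,interpolation=2)
cv2.imwrite("pics/s5c.png",np.hstack([f(a),f(im)]))
E
```

```text
tool_pos: [0.5679, -0.1838, 0.0176]
contact_force: [0.2, -0.3, 0.1]
tool_pos: [0.5679, -0.1838, 0.0166]
contact_force: [-0.1, 0.9, -0.2]
tool_pos: [0.5679, -0.1838, 0.0156]
contact_force: [-0.8, 1.2, 0.5]
tool_pos: [0.5679, -0.1838, 0.0146]
contact_force: [0.3, -0.6, 0.7]
```

View pics/s5c.png

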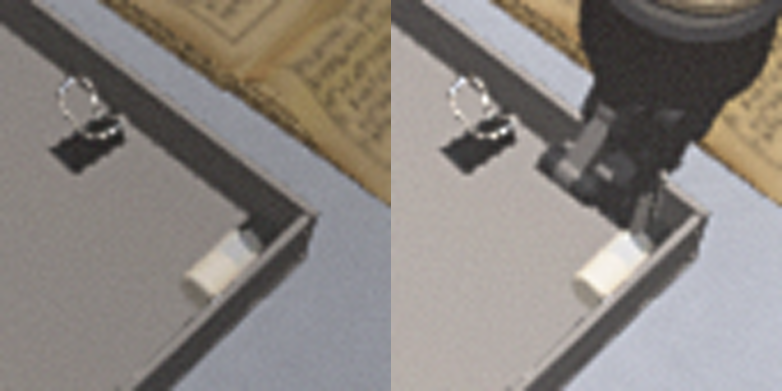

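There is still no contact, and the finger geometry in the picture doesn't match the projection. I'll lift and look at the gripper in clear view, both shut and partly open.

```bash
cat > look.py <<'E'
import sys
from h import *
n=sys.argv[1];o=ctrl.get_obs();p=o["tool_pos"];R=Ro.from_rotvec(o["tool_rot"]).as_matrix()
c="scene";im=save(c,n+"full.png");u,v=px(c,p);x,y=int(u-40),int(v-85);x=max(0,x);y=max(0,y)
S=4.8;i2=cv2.resize(im[y:y+120,x:x+83,::-1],None,fx=S,fy=S,interpolation=2)
f=lambda X:tuple(np.round((px(c,X)+.5-[x,y])*S).astype(int).tolist())
cv2.circle(i2,f(p),3,(0,0,255),-1)
for k,col in((0,(0,0,255)),(1,(0,255,0)),(2,(255,0,0))):
    cv2.line(i2,f(p),f(p+R[:,k]*(.02 if k<2 else -.06)),col,1)
cv2.imwrite(f"pics/{n}.png",i2);print(p,o["opening"],o["t"])
E
python3 -m creep '[[255,0,0,-35,0],[255,0,0,-70,0],[255,0,0,-90,0],[255,0,0,-90,0],[255,0,0,-90,0]]'; python3 look.py a; python3 -m creep '[[100,0,0,0,0],[100,0,0,0,0],[100,0,0,0,0],[100,0,0,0,0],[100,0,0,0,0],[100,0,0,0,0]]';python3 look.py b; python3 -c "
import cv2,numpy as np
cv2.imwrite('pics/ab.png',np.hstack([cv2.imread('pics/a.png'),cv2.imread('pics/b.png')]))"
```

```text
t: 8.12
tool_pos: [0.5692, -0.1844, 0.1069]
tool_rot: [2.215, 2.222, 0.002]
contact_force: [0.6, -0.4, -0.3]
opening: 0.0002
[ 0.56923404 -0.18438635  0.10687999] 0.0001913365997810768 8.1167
t: 8.67
tool_pos: [0.5678, -0.1838, 0.1044]
tool_rot: [-2.218, -2.224, 0.0]
contact_force: [0.0, -0.8, -0.3]
opening: 0.052
[ 0.56782783 -0.18378127  0.10441832] 0.05197423420270706 8.6667
```

View pics/ab.png

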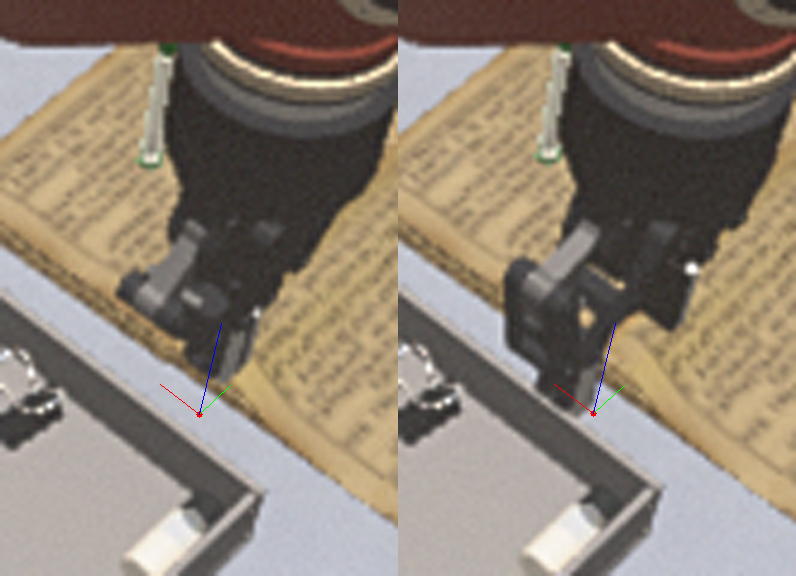

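The jaws do open along world x, but the fingers show about 18 mm farther in +x and about 8 mm higher than the reported TCP. The camera and robot frames disagree. I'll touch the empty tray floor to pin down the height, then read the tip's xy from the image there.

```bash
python3 -m creep '[[255,34,-34,0,0],[255,34,-68,0,0],[255,34,-68,30,0],[255,34,-68,60,0],[255,34,-68,85,0],[255,34,-68,90,0],[255,34,-68,90,0],[255,34,-68,90,0]]'; for i in 1 2 3 4 5; do python3 -m creep '[[255,0,0,2,0],[255,0,0,2,0]]' | egrep 'pos|force'; done
```

```text
t: 9.38
tool_pos: [0.5006, -0.1503, 0.0157]
tool_rot: [2.218, 2.224, 0.001]
contact_force: [0.7, 0.4, 0.8]
opening: 0.0002
tool_pos: [0.5014, -0.1507, 0.0146]
contact_force: [-0.1, -0.4, -0.7]
tool_pos: [0.5005, -0.1503, 0.0115]
contact_force: [-0.7, -1.0, 0.0]
tool_pos: [0.4998, -0.15, 0.0086]
contact_force: [-1.3, -0.7, -1.1]
tool_pos: [0.4996, -0.1499, 0.0064]
contact_force: [1.0, -0.2, -0.3]
tool_pos: [0.4996, -0.1499, 0.0043]
contact_force: [0.4, -0.1, -0.0]
```

```bash
for i in 1 2 3 4; do python3 -m creep '[[255,0,0,1.5,0],[255,0,0,1.5,0]]' | egrep 'pos|force'; done; python3 look.py c
```

```text
tool_pos: [0.4997, -0.1499, 0.003]
contact_force: [0.3, -0.2, 0.2]
tool_pos: [0.4997, -0.15, 0.0015]
contact_force: [-1.1, 0.6, 0.4]
tool_pos: [0.4997, -0.1499, 0.0]
contact_force: [-0.3, 0.3, -0.4]
tool_pos: [0.4997, -0.15, -0.0015]
contact_force: [-0.5, -0.1, 0.2]
[ 0.49971092 -0.14996563 -0.00146189] 0.00011284097248874654 10.8833
```

View pics/c.png

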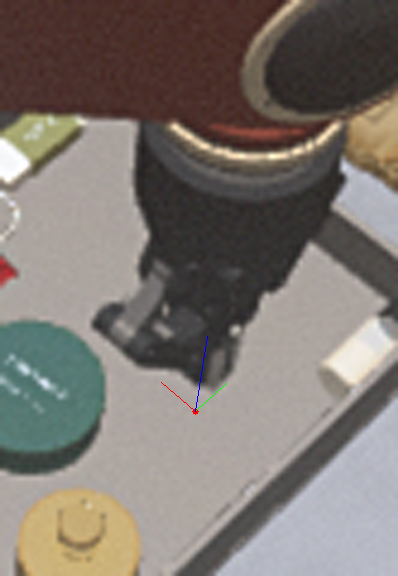

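The tip shows at (215,385) in the crop, against the projected TCP at (195,411). I'll continue down to floor contact, then measure the tip by image difference.

```bash
for i in 1 2 3 4 5 6; do python3 -m creep '[[255,0,0,1.5,0],[255,0,0,1.5,0]]' | egrep 'pos|force'; done
```

```text
tool_pos: [0.4997, -0.15, -0.0029]
contact_force: [-0.3, -0.3, 0.2]
tool_pos: [0.4997, -0.15, -0.0045]
contact_force: [-0.5, -0.5, 0.7]
tool_pos: [0.4997, -0.1499, -0.006]
contact_force: [0.4, 0.7, 0.0]
tool_pos: [0.4997, -0.15, -0.0075]
contact_force: [-0.4, 1.1, 0.2]
tool_pos: [0.4997, -0.1499, -0.009]
contact_force: [-0.0, 0.3, -0.5]
tool_pos: [0.4997, -0.15, -0.0105]
contact_force: [0.3, -0.6, 0.4]
```

```bash
cat > tip.py <<'E'
from h import *
np.set_printoptions(precision=4,suppress=True)
o=ctrl.get_obs();p=o["tool_pos"]
im=cv2.cvtColor(ctrl.get_image("scene"),cv2.COLOR_RGB2GRAY).astype(float)
b=cv2.cvtColor(cv2.imread("pics/scene0.png"),cv2.COLOR_BGR2GRAY).astype(float)
u,v=px("scene",p);y0,x0=int(v)-30,int(u)-25
d=(cv2.GaussianBlur(im-b,(3,3),0))[y0:y0+42,x0:x0+50]
print("TCP px",u,v,"t",o["t"],"win",x0,y0)
for r in range(12,42): print(y0+r,''.join('#' if k<-60 else '+' if k<-25 else '-' if k>40 else '.' for k in d[r]))
E
python3 tip.py
```

```text
TCP px 372.76261646569424 296.4179231203213 t 11.9333 win 347 266
278 .....+##++.....++++++#############++#+............
279 .....+##+.....++#+..++####+######+................
280 ......+#++....++#++..+##++#######+................
281 .......+++....++##++++###########+................
282 .........++++++++##++#############+...............
283 ..........+++#++##################+...............
284 ...........+###################++++...............
285 ............+#################+++++...............
286 .............+###############+++++................
287 ..............++++###########+++++................
288 ....................++++#####+++++................
289 ........................+####++++.................
290 .........................+##++++..................
291 ...........................+++....................
292 ..................................................
293 ..................................................
294 ..................................................
295 ..................................................
296 ..................................................
297 ..................................................
298 ..................................................
299 ..................................................
300 ..................................................
301 ..................................................
302 ..................................................
303 ..................................................
304 ..................................................
305 ..................................................
306 ..................................................
307 ..................................................
```

The tip footprint centre is almost straight above the projected TCP, about 30 mm higher, so the offset is essentially vertical. I'll continue to floor contact.

```bash
for i in 1 2 3 4 5 6; do python3 -m creep '[[255,0,0,2,0],[255,0,0,2,0]]' | egrep 'pos|force'; done; python3 tip.py | grep '[#+]\{3\}' | tail -6
```

```text
tool_pos: [0.4997, -0.1499, -0.0125]
contact_force: [0.2, 0.3, -0.3]
tool_pos: [0.4996, -0.1499, -0.0146]
contact_force: [1.2, -0.5, 0.7]
tool_pos: [0.4996, -0.1499, -0.0166]
contact_force: [-0.1, 0.2, -0.5]
tool_pos: [0.4996, -0.1499, -0.0186]
contact_force: [-0.0, 0.4, 0.4]
tool_pos: [0.4997, -0.15, -0.0206]
contact_force: [-0.5, 0.8, 0.1]
tool_pos: [0.4997, -0.1499, -0.0226]
contact_force: [-0.2, -0.1, 0.2]
289 ............+################+++++................
290 .............++##############+++++................
291 ...............++++++++######++++.................
292 .......................++###+++++.................
293 .........................+##+++...................
294 ..........................+++.....................
```

```bash
for i in 1 2 3 4 5 6; do python3 -m creep '[[255,0,0,1.5,0],[255,0,0,1.5,0]]' | egrep 'pos|force'; done; python3 tip.py | egrep '[#+]{3}|TCP' | tail -6; python3 -c "
from h import *
for z in (.005,.015,.025): print(z,ray('scene',374.5,289.5,z))"
```

```text
tool_pos: [0.4998, -0.15, -0.0239]
contact_force: [0.1, -0.4, -0.7]
tool_pos: [0.4997, -0.15, -0.0255]
contact_force: [0.7, -0.6, -0.1]
tool_pos: [0.4997, -0.15, -0.027]
contact_force: [-0.4, -0.8, -0.0]
tool_pos: [0.4997, -0.1499, -0.0285]
contact_force: [-0.5, -0.4, -1.2]
tool_pos: [0.4997, -0.15, -0.03]
contact_force: [-0.2, 1.0, 0.1]
tool_pos: [0.5001, -0.1502, -0.031]
contact_force: [-0.7, 0.6, 1.2]
291 ............+################+++++................
292 .............+###############+++++................
293 ..............+++++++++#####+++++.................
294 .......................++###++++..................
295 .........................+##+++...................
296 ..........................+++.....................
0.005 [ 0.50684292 -0.14672345  0.005     ]
0.015 [ 0.50179524 -0.15016537  0.015     ]
0.025 [ 0.49674755 -0.15360729  0.025     ]
```

```bash
for i in 1 2 3 ; do python3 -m creep '[[255,0,0,1,0],[255,0,0,1,0],[255,0,0,1,0]]' | egrep 'pos|force'; done;  python3 -c "
from h import *
np.set_printoptions(precision=4,suppress=True)
o=ctrl.get_obs();print(o['q'],o['effort'],o['tool_rot'],o['t'])"
```

```text
tool_pos: [0.5002, -0.1502, -0.031]
contact_force: [-3.9, 1.8, 9.4]
tool_pos: [0.5002, -0.1502, -0.031]
contact_force: [-7.1, 2.3, 15.5]
tool_pos: [0.5002, -0.1502, -0.0311]
contact_force: [-10.6, 3.7, 23.1]
[-0.434   0.0707  2.0052 -0.0003  1.0675 -0.4372] [ -0.5879 -24.1219 -26.4637   0.1185  -3.1206  -0.0026] [-2.2165 -2.2241  0.0014] 14.8333
```

Floor contact came at reported z=-0.031, so the true height is the reported z + 36 mm and stiffness is about 7.5 N/mm. I'll back off and check xy with the tip at floor height.

```bash
python3 -m creep '[[255,0,0,-3,0],[255,0,0,-3,0]]'; python3 tip.py | egrep '[#+]{3}|TCP' | tail -9; python3 -c "
from h import *
np.set_printoptions(precision=4,suppress=True)
p=[.5,-.15,.005]
for a in(-.0145,-.007,0,.007,.0145): print(a,px('scene',[.5+a,-.161,.005]),px('scene',[.5+a,-.139,.005]))"
```

```text
t: 15.0
tool_pos: [0.5006, -0.1503, -0.0304]
tool_rot: [2.217, 2.224, 0.001]
contact_force: [-0.3, -0.0, -0.6]
opening: 0.0001
288 .........+++++++#################++...............
289 ..........++##################++++................
290 ...........+#################+++++................
291 ............+################+++++................
292 .............+###############+++++................
293 ...............++++++++######++++.................
294 ........................+###++++..................
295 .........................+##+++...................
296 ..........................+++.....................
-0.0145 [372.6964 300.2703] [364.7546 293.4251]
-0.007 [375.1631 298.0056] [367.2234 291.2095]
0 [377.4492 295.9067] [369.5116 289.156 ]
0.007 [379.7198 293.8221] [371.7844 287.1163]
0.0145 [382.1355 291.6041] [374.2028 284.946 ]
```

xy agrees within about 2 mm, so only z is off (+36 mm). Back to the vial: its top at true 0.025 corresponds to reported -0.011.

```bash
python3 -m creep '[[255,0,0,-40,0],[255,0,0,-65,0],[255,-17,33,-65,0],[255,-34,66,-65,0],[255,-34,66,-50,0],[255,-34,66,-35,0],[255,-34,66,-25,0],[255,-34,66,-23,0],[255,-34,66,-23,0],[255,-34,66,-23,0]]'; for i in 1 2 3; do python3 -m creep '[[255,0,0,1,0],[255,0,0,1,0]]' | egrep 'pos|force'; done
```

```text
t: 15.88
tool_pos: [0.5655, -0.1836, -0.0086]
tool_rot: [-2.217, -2.224, 0.001]
contact_force: [-0.5, -0.2, -0.8]
opening: 0.0001
tool_pos: [0.5659, -0.1838, -0.0091]
contact_force: [0.2, -0.3, 0.1]
tool_pos: [0.566, -0.1838, -0.0101]
contact_force: [-0.1, 0.8, 1.6]
tool_pos: [0.5664, -0.1842, -0.0102]
contact_force: [-1.3, -0.3, 4.0]
```

```bash
python3 -m creep '[[255,1,0,0.3,0],[255,3,0,0.3,0],[255,5,0,0.3,0],[255,7,0,0.3,0],[255,9,0,0.3,0],[255,11,0,0.3,0],[255,13,0,0.3,0],[255,14,0,0.3,0],[255,14,0,0.3,0]]'; python3 -c "
from h import *
im=ctrl.get_image('scene')
for r in ctrl.outline_of('scene','spent_vial')[:1]:
    u=cv2.minAreaRect(cv2.findNonZero(r['mask'].astype(np.uint8)));print(r['conf'],r['rect'],ray('scene',*u[0],.015))"
```

```text
t: 17.13
tool_pos: [0.5665, -0.1698, -0.0107]
tool_rot: [2.217, 2.224, 0.001]
contact_force: [-1.6, 0.0, 5.7]
opening: 0.0002
0.49 [397.6, 266.1, 21.7, 23.4] [ 0.56840532 -0.18040769  0.015     ]
```

```bash
python3 -m creep '[[255,0,0,-4,0],[255,0,0,-12,0],[255,-8,0,-12,0],[255,-15,0,-12,0],[255,-15,0,-5,0],[255,-15,0,0,0],[255,-15,0,0,0],[255,-15,0,0,0]]'; python3 -m creep '[[255,2,0,0,0],[255,4.5,0,0,0],[255,7,0,0,0],[255,9.5,0,0,0],[255,12,0,0,0],[255,14.5,0,0,0],[255,17,0,0,0],[255,19.5,0,0,0],[255,22,0,0,0],[255,24,0,0,0],[255,26,0,0,0],[255,26,0,0,0]]'; python3 -c "
from h import *
im=ctrl.get_image('scene')
for r in ctrl.outline_of('scene','spent_vial')[:1]:
    u=cv2.minAreaRect(cv2.findNonZero(r['mask'].astype(np.uint8)));print(r['conf'],r['rect'],ray('scene',*u[0],.015))"
```

```text
t: 17.9
tool_pos: [0.5665, -0.1855, -0.0105]
tool_rot: [2.218, 2.224, -0.0]
contact_force: [-2.6, 0.2, 9.5]
opening: -0.0
t: 18.9
tool_pos: [0.5668, -0.1591, -0.0105]
tool_rot: [2.217, 2.224, 0.001]
contact_force: [-1.2, 0.1, 7.8]
opening: -0.0003
0.55 [393.1, 265.2, 20.1, 21.9] [ 0.56743171 -0.17161853  0.015     ]
```

```bash
python3 -m creep '[[255,0,0,-4,0],[255,0,0,-12,0],[255,-8,0,-12,0],[255,-14,0,-12,0],[255,-14,0,-5,0],[255,-14,0,0,0],[255,-14,0,0,0],[255,-14,0,0,0]]'; python3 -m creep '[[255,2,0,0,0],[255,4.5,0,0,0],[255,7,0,0,0],[255,9.5,0,0,0],[255,12,0,0,0],[255,14.5,0,0,0],[255,17,0,0,0],[255,19.5,0,0,0],[255,22,0,0,0],[255,24,0,0,0],[255,24,0,0,0]]';  python3 -m creep '[[255,0,0,-15,0],[255,0,0,-40,0],[255,0,0,-70,0],[255,0,0,-70,0],[255,0,0,-70,0]]'; python3 look.py d; python3 -c "
from h import *
np.set_printoptions(precision=4,suppress=True)
for n,z in(('spent_vial',.015),('clip_a',.02)):
  for r in ctrl.outline_of('scene',n)[:2]:
    u=cv2.minAreaRect(cv2.findNonZero(r['mask'].astype(np.uint8)));print(n,r['conf'],r['rect'],ray('scene',*u[0],z),[ray('scene',*q,z)[:2].round(4).tolist() for q in cv2.boxPoints(u)])
rel([.565,-.155,.0],90)"
```

```text
t: 19.67
tool_pos: [0.5664, -0.1737, -0.0105]
tool_rot: [2.218, 2.224, -0.001]
contact_force: [-4.1, -0.7, 9.4]
opening: -0.0
t: 20.58
tool_pos: [0.5667, -0.149, -0.0105]
tool_rot: [2.217, 2.224, 0.001]
contact_force: [-2.0, 0.6, 8.2]
opening: 0.0001
t: 21.0
tool_pos: [0.5671, -0.1493, 0.0599]
tool_rot: [2.216, 2.223, 0.002]
contact_force: [-0.4, 0.1, -1.3]
opening: 0.0002
[ 0.56714823 -0.14934395  0.05993571] 0.00017121328120604494 21.0
spent_vial 0.59 [389.4, 260.2, 18.1, 21.5] [ 0.5704 -0.1585  0.015 ] [[0.5429, -0.1483], [0.6016, -0.1455], [0.5983, -0.1689], [0.5404, -0.1709]]
spent_vial 0.39 [371.1, 249.3, 15.1, 11.3] [ 0.5726 -0.1014  0.015 ] [[0.5595, -0.0903], [0.5924, -0.0956], [0.5856, -0.1125], [0.5532, -0.107]]
clip_a 0.69 [372.3, 247.6, 14.0, 15.4] [ 0.57   -0.1032  0.02  ] [[0.5541, -0.0922], [0.5916, -0.0944], [0.5859, -0.1142], [0.5489, -0.1117]]
clip_a 0.6 [316.8, 254.2, 21.2, 18.4] [ 0.4771 -0.0367  0.02  ] [[0.4695, -0.0177], [0.4879, -0.0156], [0.4848, -0.0555], [0.4667, -0.0572]]
t 21.15 pos [ 0.5645 -0.1483  0.0563] jaw 0.17 shift [-6.8  0.7 56.3] turn -1.5679 q1,q6 [-0.38 -0.39] F [-0.1 -0.5 -1.3] open 0.0001
```

View pics/d.png

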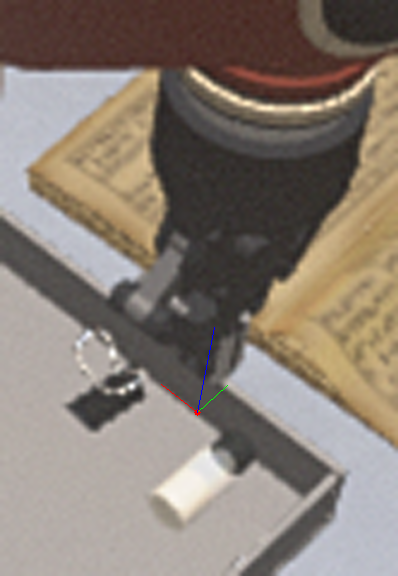

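The vial is now clear of the wall: (0.570,-0.1585) with about 3° yaw, and roughly 32 mm free on both sides. Next I turn the jaws along y, part-open them to 40 mm, and descend.

```bash
python3 -m creep '[[136,-10,-2.5,0,1.54],[136,-10,-2.5,0,1.54],[136,-10,-2.5,0,1.54],[136,-10,-2.5,0,1.54],[136,-10,-2.5,0,1.54],[136,-10,-2.5,0,1.54],[136,-10,-2.5,0,1.54],[136,-10,-2.5,0,1.54],[136,-10,-2.5,0,1.54],[136,-10,-2.5,0,1.54],[136,-10,-2.5,0,1.54],[136,-10,-2.5,0,1.54]]';python3 -m creep '[[136,0,0,0,0.04],[136,0,0,0,0.04],[136,0,0,0,0.04]]'; python3 -c "
from h import *
rel([.562,-.1585,-.029],-88)"
```

```text
t: 22.15
tool_pos: [0.562, -0.1583, 0.0561]
tool_rot: [-3.138, -0.106, 0.005]
contact_force: [0.7, -1.1, 0.5]
opening: 0.04
t: 22.4
tool_pos: [0.5623, -0.1584, 0.0568]
tool_rot: [-3.14, -0.055, 0.004]
contact_force: [0.9, -0.1, -0.5]
opening: 0.0397
t 22.4 pos [ 0.5623 -0.1584  0.0568] jaw -87.99 shift [-0.1  0.2 85.8] turn 0.0001 q1,q6 [-0.4   1.13] F [ 0.9 -0.1 -0.5] open 0.0397
```

Now descend in stages, watching force, then close gently.

```bash
python3 -m creep '[[136,0,0,25,0],[136,0,0,45,0],[136,0,0,60,0],[136,0,0,68,0],[136,0,0,68,0]]' 25;  python3 -m creep '[[136,0,0,8,0],[136,0,0,14,0],[136,0,0,17,0],[136,0,0,17,0],[136,0,0,17,0]]'
```

```text
t: 22.82
tool_pos: [0.5611, -0.1579, -0.0125]
tool_rot: [-3.139, -0.054, 0.008]
contact_force: [0.0, -0.6, 0.1]
opening: 0.04
t: 23.23
tool_pos: [0.5636, -0.1589, -0.0263]
tool_rot: [3.141, 0.053, 0.0]
contact_force: [-0.3, 1.5, 0.1]
opening: 0.0401
```

```bash
python3 -c "
from h import *
rel([.562,-.1585,-.029],-88)"
```

```text
t 23.23 pos [ 0.5636 -0.1589 -0.0263] jaw -88.06 shift [-1.6 -0.5  2.7] turn -0.001 q1,q6 [-0.4   1.14] F [-0.3  1.5  0.1] open 0.0401
```

```bash
python3 -m creep '[[150,0,0,0,0],[165,0,0,0,0],[180,0,0,0,0],[195,0,0,0,0],[210,0,0,0,0],[230,0,0,0,0],[230,0,0,0,0],[230,0,0,0,0]]' 30; python3 -m creep '[[230,0,0,-10,0],[230,0,0,-30,0],[230,0,0,-60,0],[230,0,0,-90,0],[230,0,0,-90,0],[230,0,0,-90,0]]'; python3 - <<'E'
from h import *
np.set_printoptions(precision=4,suppress=True)
rel([.562,-.1585,.1],-88)
ctrl.get_image("scene")
o=ctrl.get_obs();p=o["tool_pos"]+[0,0,.036]
print("tip px",px("scene",p))
for r in ctrl.outline_of('scene','spent_vial')[:2]:
    u=cv2.minAreaRect(cv2.findNonZero(r['mask'].astype(np.uint8)));print(r['conf'],r['rect'],ray('scene',*u[0],p[2]+.005),ray('scene',*u[0],.015))
E
```

```text
t: 23.9
tool_pos: [0.5637, -0.159, -0.026]
tool_rot: [3.141, 0.053, 0.001]
contact_force: [-1.2, 1.1, 3.9]
opening: 0.0193
t: 24.4
tool_pos: [0.5653, -0.1597, 0.0666]
tool_rot: [3.139, 0.053, 0.008]
contact_force: [-0.0, 0.0, -0.2]
opening: 0.0194
t 24.4 pos [ 0.5653 -0.1597  0.0666] jaw -88.06 shift [ -3.1  -1.2 -33.4] turn -0.0011 q1,q6 [-0.4   1.14] F [-0.   0.  -0.2] open 0.0194
tip px [402.5573 250.4945]
0.71 [397.3, 240.8, 8.8, 20.2] [ 0.561  -0.1567  0.1053] [ 0.6192 -0.1227  0.015 ]
```

The grip holds (opening 19.4 mm, vial seen at the tips). Lifting, then over to the box with the cap toward the hinge. True height is still the reported z + 36 mm.

```bash
python3 -m creep '[[230,0,0,-40,0],[230,0,0,-80,0],[230,0,0,-115,0],[230,0,0,-115,0],[230,0,0,-115,0]]' 70; python3 -c "
from h import *
rel([.4716,.2821,.18],-77.1)"
```

```text
t: 24.92
tool_pos: [0.5643, -0.1592, 0.18]
tool_rot: [3.14, 0.053, 0.004]
contact_force: [0.0, 0.9, -1.1]
opening: 0.0179
t 24.92 pos [ 0.5643 -0.1592  0.18  ] jaw -88.06 shift [ -77.8 -444.2   -0.8] turn -0.1913 q1,q6 [-0.4   1.14] F [ 0.   0.9 -1.1] open 0.0179
```

```bash
python3 - <<'E'
from h import *
o=ctrl.get_obs();p=o["tool_pos"]+[0,0,.036];out=[]
im=save("scene","e.png");u,v=px("scene",p);x,y=int(u-22),int(v-38)
S=10;i2=cv2.resize(im[y:y+60,x:x+45,::-1],None,fx=S,fy=S,interpolation=2)
f=lambda X:tuple(np.round((px("scene",X)+.5-[x,y])*S).astype(int).tolist())
cv2.circle(i2,f(p),3,(0,0,255),-1)
a=cv2.imread("pics/scene0.png")[110:215,185:285];S2=3.4;a=cv2.resize(a,None,fx=S2,fy=S2,interpolation=2)
c,s=np.cos(.2258),np.sin(.2258)
for L,W in((.12,.155),(.09,.125)):
    Q=[np.round((px("scene",[.493+c*i*L/2-s*j*W/2,.287+s*i*L/2+c*j*W/2,.15])+.5-[185,110])*S2) for i,j in((-1,-1),(-1,1),(1,1),(1,-1))]
    cv2.polylines(a,[np.array(Q,np.int32)],True,(0,0,255),1)
a=cv2.copyMakeBorder(a,0,600-a.shape[0],0,0,cv2.BORDER_CONSTANT)
cv2.imwrite("pics/e2.png",np.hstack([i2,a]))
for r in ctrl.outline_of("scene","spent_vial")[:1]:
    print(r["conf"],r["rect"]);w=cv2.minAreaRect(cv2.findNonZero(r["mask"].astype(np.uint8)));print(w,(u,v))
E
```

```text
0.53 [401.4, 200.8, 11.5, 17.5]
((407.66290283203125, 210.4606475830078), (11.842601776123047, 19.787635803222656), 12.994616508483887) (np.float64(411.0835220795683), np.float64(212.39300550918801))
```

View pics/e2.png

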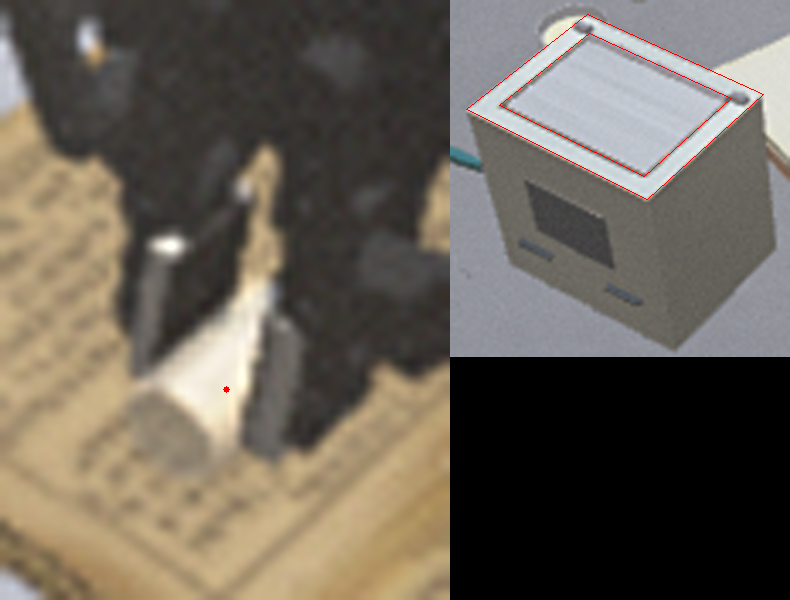

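The box overlay fits well. The vial is held level between the pads, its bottom end at (175,430) and its cap away from the camera toward +x, with its axis just above the fingertips. Next I carry it to the box.

```bash
python3 -m creep '[[230,-6,-37,0,-0.016],[230,-13,-74,0,-0.032],[230,-19.5,-111,0,-0.048],[230,-26,-148,0,-0.064],[230,-32.5,-185,0,-0.08],[230,-39,-222,0,-0.096],[230,-45.5,-259,0,-0.112],[230,-52,-296,0,-0.128],[230,-58,-333,0,-0.144],[230,-65,-370,0,-0.16],[230,-71.5,-407,0,-0.176],[230,-77.8,-444.2,0,-0.191]]' 45; python3 -m creep '[[230,0,0,0,0],[230,0,0,0,0],[230,0,0,0,0]]'; python3 -c "
from h import *
rel([.4716,.2821,.125],-77.1)"
```

```text
t: 26.02
tool_pos: [0.4681, 0.2834, 0.1749]
tool_rot: [3.12, 0.353, -0.009]
contact_force: [1.8, -0.0, 0.4]
opening: 0.0185
t: 26.27
tool_pos: [0.4693, 0.2818, 0.1758]
tool_rot: [3.12, 0.353, -0.007]
contact_force: [-0.3, -0.5, -0.5]
opening: 0.018
t 26.27 pos [0.4693 0.2818 0.1758] jaw -77.09 shift [ 2.5  0.2 50.8] turn 0.0001 q1,q6 [0.41 1.75] F [-0.3 -0.5 -0.5] open 0.018
```

```bash
python3 -m creep '[[230,2,0,15,0],[230,2,0,30,0],[230,2,0,42,0],[230,2,0,46,0],[230,2,0,46,0]]'; for i in 1 2 3 4; do python3 -m creep '[[230,0,0,2,0],[230,0,0,2,0]]' | egrep 'pos|force|open'; done
```

```text
t: 26.68
tool_pos: [0.4715, 0.2815, 0.1302]
tool_rot: [3.121, 0.35, -0.006]
contact_force: [0.4, 0.6, -0.4]
opening: 0.0176
tool_pos: [0.473, 0.2827, 0.131]
contact_force: [-0.9, -0.8, 0.1]
opening: 0.0181
tool_pos: [0.4729, 0.283, 0.129]
contact_force: [0.5, 0.4, -0.0]
opening: 0.018
tool_pos: [0.4726, 0.283, 0.1265]
contact_force: [-0.7, 0.0, 0.1]
opening: 0.0181
tool_pos: [0.4724, 0.2829, 0.1241]
contact_force: [0.3, 0.4, -1.4]
opening: 0.0182
```

```bash
for i in 1 2 3 4; do python3 -m creep '[[230,0,0,1.5,0],[230,0,0,3,0],[230,0,0,3,0]]' | egrep 'pos|force|open'; done
```

```text
tool_pos: [0.4724, 0.2828, 0.121]
contact_force: [0.9, -0.4, -0.3]
opening: 0.0181
tool_pos: [0.4726, 0.2829, 0.1183]
contact_force: [0.1, 0.1, -0.8]
opening: 0.0182
tool_pos: [0.4728, 0.283, 0.1156]
contact_force: [-0.2, -0.2, 2.4]
opening: 0.0181
tool_pos: [0.473, 0.283, 0.1126]
contact_force: [-0.3, -0.1, 2.5]
opening: 0.0181
```

Flap contact came at reported z≈0.117, about 2.4 N. Now pushing it open.

```bash
python3 -m creep '[[230,0,0,3,0],[230,0,0,6,0],[230,0,0,9,0],[230,0,0,12,0],[230,0,0,15,0],[230,0,0,18,0],[230,0,0,18,0]]'; python3 -m creep '[[230,0,0,3,0],[230,0,0,6,0],[230,0,0,9,0],[230,0,0,12,0],[230,0,0,15,0],[230,0,0,18,0],[230,0,0,18,0]]'
```

```text
t: 28.93
tool_pos: [0.4715, 0.2826, 0.0933]
tool_rot: [3.121, 0.352, -0.004]
contact_force: [-1.8, -0.6, 3.2]
opening: 0.0179
t: 29.52
tool_pos: [0.4714, 0.2825, 0.0751]
tool_rot: [3.121, 0.352, -0.005]
contact_force: [-1.6, -0.7, 2.1]
opening: 0.0178
```

```bash
python3 -m creep '[[230,0,0,3,0],[230,0,0,6,0],[230,0,0,9,0],[230,0,0,12,0],[230,0,0,15,0],[230,0,0,17,0],[230,0,0,17,0]]'
```

```text
t: 30.1
tool_pos: [0.4718, 0.2826, 0.0585]
tool_rot: [3.121, 0.352, -0.003]
contact_force: [-2.9, -0.6, 1.8]
opening: 0.0181
```

```bash
python3 -m creep '[[110,0,0,0,0],[110,0,0,0,0],[110,0,0,0,0],[110,0,0,0,0],[110,0,0,0,0],[110,0,0,0,0],[110,0,0,0,0],[110,0,0,0,0]]'; python3 -c "
from h import *
for c in('scene','top'):
  save(c,c+'_rel.png')
  for n in('spent_vial','flap'):
    for r in ctrl.boxes_of(c,n)[:2]:print(c,n,r)"
```

```text
t: 30.77
tool_pos: [0.4724, 0.2828, 0.0594]
tool_rot: [3.122, 0.352, -0.001]
contact_force: [-2.1, -1.6, 0.8]
opening: 0.0484
scene flap {'rect': [223.2, 128.3, 45.1, 27.9], 'conf': 0.71}
top flap {'rect': [217.5, 165.9, 19.5, 19.0], 'conf': 0.87}
top flap {'rect': [336.4, 220.5, 14.7, 8.9], 'conf': 0.61}
```

```bash
python3 -m creep '[[110,0,0,-8,0],[110,0,0,-16,0],[110,0,0,-24,0],[110,0,0,-32,0],[110,0,0,-42,0],[110,0,0,-55,0],[110,0,0,-75,0],[110,0,0,-95,0],[110,0,0,-115,0],[110,0,0,-125,0],[110,0,0,-125,0],[110,0,0,-125,0]]'; python3 -m creep '[[110,-40,0,0,0],[110,-80,30,0,0],[110,-80,70,0,0],[110,-80,110,0,0],[110,-80,150,0,0],[110,-80,180,0,0],[110,-80,210,0,0],[110,-80,210,0,0],[110,-80,210,0,0]]'; python3 - <<'E'
from h import *
im={c:save(c,c+"_end.png") for c in("scene","top")}
for c in im:
  for n in('spent_vial','flap','dropper','glass_beaker','clip_a','eraser','tin'):
    print(c,n,[(round(r["conf"],2),r["rect"]) for r in ctrl.boxes_of(c,n)[:2]])
c,s=np.cos(.2258),np.sin(.2258)
for cam in im:   # flap region change vs first picture, on grid over the opening
  b=cv2.imread(f"pics/{cam}0.png")[:,:,::-1];print(cam)
  for i in(-.042,-.03,-.015,0,.015,.03):
    print([int(im[cam][v,u].mean())-int(b[v,u].mean()) for u,v in[np.round(px(cam,[.493+c*i-s*j,.287+s*i+c*j,.15])).astype(int) for j in(-.055,-.03,0,.03,.055)]])
E
```

```text
t: 32.07
tool_pos: [0.4731, 0.2831, 0.1853]
tool_rot: [-3.121, -0.352, -0.003]
contact_force: [-1.4, -0.4, -0.6]
opening: 0.0485
t: 32.82
tool_pos: [0.4407, 0.0593, 0.1828]
tool_rot: [-3.122, -0.347, 0.004]
contact_force: [-0.4, 0.1, 0.6]
opening: 0.0486
scene spent_vial []
scene flap [(0.61, [199.6, 122.2, 51.8, 37.3])]
scene dropper [(0.72, [337.7, 150.7, 21.7, 49.7]), (0.66, [192.7, 115.8, 87.6, 98.2])]
scene glass_beaker [(0.69, [225.3, 224.9, 24.8, 39.1]), (0.25, [320.3, 255.2, 15.4, 14.2])]
scene clip_a [(0.65, [320.5, 251.9, 15.7, 20.7])]
scene eraser [(0.79, [331.2, 227.8, 19.0, 19.9])]
scene tin [(0.55, [323.7, 276.7, 32.6, 34.5]), (0.39, [191.3, 115.4, 90.1, 98.0])]
top spent_vial []
top flap [(0.75, [177.8, 166.0, 56.3, 40.0]), (0.24, [326.6, 245.8, 19.2, 17.5])]
top dropper []
top glass_beaker []
top clip_a [(0.43, [366.7, 185.4, 14.8, 16.2])]
top eraser []
top tin [(0.6, [356.0, 230.0, 26.0, 26.0])]
scene
[22, 23, 23, 23, 22]
[21, 21, 22, 22, 24]
[-96, 22, 25, 24, 24]
[-111, 28, 21, 19, 22]
[-154, -142, 25, 25, 24]
[-153, -138, -148, 25, 21]
top
[12, 10, 14, 12, 10]
[13, 12, 13, 12, 13]
[13, 13, 12, 13, 13]
[13, 13, 13, 14, 14]
[13, 12, 12, 12, 13]
[13, 13, 13, 14, 13]
```

The flap is shut and flat: the brightness change over the opening in the top view is uniform. The vial is visible nowhere, the gripper is empty and clear, and the bystanders are in place. Handing in.

```bash
python3 -c "
from h import *
print(ctrl.finish_job())"
```

```text
the job is handed in; nothing more can be done
None
```

The vial should be in the waste box with the flap shut over it, and the job was handed in at about 33 s of the 67 s limit. I never saw the vial inside the box.

I rolled the vial out of its corner with three light strokes of the closed fingers (about 4–10 N). I then gripped it across the body, used its cap end to push the flap open with about 2–3 N, and let it go roughly 58 mm below the top of the box.

**Last checks:**
- **Vial:** neither camera finds it any more, and the open gripper held nothing. That it is in the box is inferred from this.
- **Flap:** both cameras find it whole again. In the top view, brightness over the opening changed by the same small amount everywhere, so it lies flat. Part of the scene view was hidden by the arm.
- **Dropper and beaker:** the scene camera finds both standing about where they were. The top camera missed them, probably because the arm was in the way.
- **Tray contents:** the scene camera finds the eraser, black clip and tin. I did not check the red clip, loupe or weight again.

**Disagreements:**
- **Height:** the reported fingertip height was about 36 mm lower than the true one. I found this by touching bare tray floor with up to 23 N, and allowed for it from then on.
- **Grip opening:** it read about 18 mm on the 20 mm body once I raised the grip force, but stayed steady until release.

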